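# Load and pin shut a welding fixture

## Robot

A 6-joint arm with a two-finger parallel gripper is mounted at the origin on the work surface. World frame = base frame: x ahead of the robot, y to its left, z up, the work surface at z = 0. Lengths are in m, angles in rad, forces in N, time in s.
With the tool pointing down it reaches from about 0.375 to 0.975 m from the base axis. Payload 3.8 kg.
Tool frame: the origin (TCP) lies midway between the tips of the shut fingers; the grasp point (between the pads) lies 19 mm behind it; z points along the fingers, y is the line along which they close (so a half turn about z gives the same grasp; the last joint's range is limited). The gripper opens to 88 mm and grips with 3 to 60 N. Pads are 18 mm wide; open, the fingers measure 123 mm over their backs; the gripper's body (75 mm by 187 mm) begins 45 mm behind the grasp point.
Start: joints at [1.219, 0.264, 1.604, -0, 1.274, -0.037], TCP at [0.209, 0.642, 0.239] pointing down, gripper open.
Joint ranges: [-2.63, 2.63], [-0.94, 2.18], [0.31, 2.57], [-1.31, 4.45], [0, 2.66], [-2.55, 2.55]. Speed limits (rad/s): [2.57, 2.57, 3.14, 3.14, 3.14, 3.14].

## Interface

Orientations are given as a rotation vector (axis times angle).
In Python, from cell import manip, inverse_kinematics, cams, order gives the robot as it stands. Calls block until the motion is done:
- manip.move_pose(position, orientation): joint-space move of the TCP to a pose.
- manip.move_linear(position, rate=0.15, rot=None): straight line of the TCP; rot=None keeps the orientation; rate is the mean speed in m/s.
- manip.set_joints(angles): joint-space move.
- manip.set_gripper(opening, force=None): finger opening in m; force is the grip in N (None keeps the last); returns when the fingers have stopped.
- manip.dwell(seconds).
- inverse_kinematics(position, orientation): joint angles nearest the present ones, or None.
- manip.state(): the state.
- cams.capture(name): name is "side" or "top" or "wrist"; returns a dict with "image" (384x512x3 uint8, blue, green, red), "z_map" (384x512 float32, m along the optical axis (not along the pixel's ray), 0 where there is no reading), "intrinsics" (3x3 intrinsics, pixels), "position" and "orientation" of the camera in the world; the wrist camera has in their place "T_tool_cam" (4x4, takes a point from camera to tool coordinates, whose origin is the TCP and whose axes are the flange's). Camera axes: x right, y down, z forward; pixel columns grow to the right and rows downward; lengths in m; the calibration is good to about 2 mm. A picture is of the moment at which its call begins: read the wrist's pose just before it.
A pose or a line that the arm cannot do raises manip.IKError and nothing moves.
- order.close_job(): hands the job in; it is judged then, once.
The state is a dict: "clock": time; "joint_pos": joint angles; "joint_velocities": joint speeds; "tau": joint torques, N m; "tool_pos": TCP position; "tcp_rot": TCP orientation; "contact_force": force on the tool from outside, world axes, zero at the start; "moment": the same for the moment, N m; "gripper_width": finger opening in m; "grasp_force": force on a finger pad.
Only numpy, scipy, OpenCV 4.12 (cv2) and the standard library are available. Lean on these libraries where they do the work, as an engineer would, in place of code of your own. Each camera call takes 0.05 s, during which the arm holds its last target. There are 200 camera calls.

## Task

Load the flanged plastic housing into the welding fixture so that it sits flat on the nest with both pegs through its flange holes, then swing the hold-down leaf down fully shut over it. Lock the leaf with the headed pin from the V-block: push it through the fork and the leaf's lug until its collar is home against the fork, and let go. Leave the bottle, the screwdriver and the wrench where they are.

Things in the scene. Friction and masses are not known exactly. Their poses are not given: they have to be found in the camera images.
- fixture: Aluminium welding fixture, fixed to the bench; carries nest, fork and leaf. Origin on the bench under the nest's centre; z up, x along the hinge and pin axes, yaw within 0.25 rad of the world's. Base plate 15 mm thick, 200 mm in x, y from -150 to +120 mm. Two hinge blocks, 69 mm high, at x = -56 and +56, y = 93 mm.
- nest_seat (a point): Centre of the nest's top face (block 130 mm in x, 90 in y), 45 mm above the bench, axes as the fixture; the seated housing's origin comes here. Two upright 8 mm pegs at x = -49 and +49 mm, y = 0, rise 13 mm above the face, the last 6 mm tapered.
- leaf_hinge (a point): Point on the leaf's hinge axis, at fixture (0, 90, 57) mm; axes as the fixture, the hinge runs along x.
- leaf (a joint): Angle of the hold-down leaf, rad: 0 fully shut (level, against its stop, reaching from the hinge to -y), pi/2 upright, at most 2.2. Starts at 1.75 to 2.05, leaning out to +y. Stiff hinge: the leaf stays where it is left; 1 to 5 N near its end moves it. It can be pushed shut on its outer (when shut, upper) face with closed fingers.
- leaf_rail (a point): Centre of the leaf's far rail, 135 mm from the hinge axis, in the middle of its 10 mm thickness. Leaf: aluminium frame 140 mm wide (x); solid 8 to 60 mm from the axis, window 114 mm wide from 60 to 120 mm (for the housing's body and pegs), far rail 120 to 150 mm. Shut, its upper face is 62 mm above the bench, 1 mm clear above the flange.
- leaf_lug (a point): Centre of the leaf's lug hole (13.5 mm, along x), 195 mm from the hinge axis, in a steel tongue 16 mm wide (x), 24 mm thick, that runs from the far rail to 207 mm. Shut, the tongue is between the fork cheeks and its hole in line with theirs.
- fork_hole_near (a point): Mouth centre of the fork's hole, outer face of the cheek on the robot's side, at fixture (-19.5, -105, 57) mm; axes as the fixture. Steel fork: two upright cheeks 10 mm thick (x), 30 mm wide (y), 71 mm high, 19 mm apart, 39 mm over all, with in-line 13.5 mm holes along x.
- fork_hole_far (a point): The same on the outer face of the other cheek, at fixture (+19.5, -105, 57) mm. The pin may go in from either side.
- housing: Off-white plastic housing, 0.1 to 0.2 kg. Origin: centre of underside, z up. Flange 120 (x) by 80 (y) by 6 mm, 9.5 mm holes at x = -49 and +49 mm, y = 0; box body on it 72 (x) by 42 (y), top at 38 mm, gripped across y. Same either way round. Flat on the bench left or right of the fixture, x within 0.5 rad of the world's.
- vblock: Loose dark steel V-block, 40 (x) by 44 (y) by 36 mm high, 0.45 kg, on the bench on the side where the housing is not. Origin: centre of underside; groove along x, within 0.5 rad of the world's x.
- pin: Headed pin, 80 g, lying level in the V-block, axis 32.5 mm up, head towards the robot and overhanging. Origin: on the axis at the collar's underside, x towards the nose. Steel shank 12 mm thick to x = 46, tapered to 6 mm at 56 mm; collar 22 mm across, x -6 to 0; black grip 16 mm across, x -36 to -6. Home: origin at a fork hole's mouth, shank through fork and lug.
- bottle: White bottle, 60 mm across, 150 mm high, standing beyond the work at +y. Origin: centre of underside. Not to be disturbed.
- screwdriver: Black-handled screwdriver, 200 mm long along its x, 26 mm thick, lying beyond the work at -y. Origin: under its middle. Not to be disturbed.
- wrench: Flat spanner, 180 mm long along its x, 8 mm high, lying between robot and fixture. Origin: under its middle. Not to be disturbed.
Things that resemble listed ones, but are neither listed nor needed, are in the scene too. Of the things that look like the pin, the larger one is meant.

How it is judged:
On the way, in this order (a step that is already met when the one before it is completed fails the run):
1. the housing sits flat on the nest, both pegs through its flange (horizontal distance between housing and nest_seat below 0.003 m and z of housing in the frame of nest_seat between -0.003 and 0.0025 m and angle between the x axis of housing and the x axis of fixture, either way round below 0.05 rad and angle between housing's own z axis and vertical below 0.04 rad), for 0.2 s.
2. the leaf is fully shut over the seated housing (all of step 1 and value of joint leaf below 0.02 rad), for 0.2 s.
3. the pin is through fork and lug, collar against the fork (all of step 2 and (distance between pin and fork_hole_near below 0.003 m or distance between pin and fork_hole_far below 0.003 m) and angle between the x axis of pin and the x axis of fixture, either way round below 0.08 rad), for 0.2 s.
At the end, for the whole second after the job is handed in: The housing is on both pegs, flat on the nest (within 3 mm sideways, 2.5 mm in height, 0.05 rad); the leaf is shut (within 0.02 rad); the pin is through fork and lug with its collar's underside within 3 mm of a fork hole's mouth and in line within 0.08 rad; all at rest and let go (all of step 3 and linear speed of each of housing, pin below 0.02 m/s); the robot touches nothing.
It fails at once if the bottle is shoved more than 30 mm or knocked over (distance of bottle from where it was at the start of the episode above 0.03 m or angle between bottle's own z axis and vertical above 0.5 rad).
It fails at once if the screwdriver is shoved more than 30 mm (distance of screwdriver from where it was at the start of the episode above 0.03 m).
It fails at once if the wrench is shoved more than 30 mm (distance of wrench from where it was at the start of the episode above 0.03 m).
It also fails if it takes over 72 s, if anything falls off the work surface, if the arm or the gripper's body presses on something with over 40 N, if the wrist force passes 120 N, or if a joint passes its speed limit or range.

## Working session

There is one attempt and no reset: what is moved stays moved. The work goes in short steps, each a Python script; the robot and the scene stay as the last script left them, time stands still between calls to the robot, and variables do not carry over. Pictures are saved under pics/ and viewed, at most 10 in all, crops included, and the job is handed in when it is done.

```bash
ls; mkdir -p pics; cat > h.py <<'E'
import numpy as np, cv2
from scipy.spatial.transform import Rotation as R
from cell import manip, inverse_kinematics, cams, order
def cap(name):
    st=manip.state(); c=cams.capture(name)
    if name=="wrist":
        T=np.eye(4);T[:3,:3]=R.from_rotvec(st["tcp_rot"]).as_matrix();T[:3,3]=st["tool_pos"];T=T@np.array(c["T_tool_cam"])
    else:
        T=np.eye(4);o=np.array(c["orientation"])
        T[:3,:3]=o if o.shape==(3,3) else R.from_rotvec(o).as_matrix();T[:3,3]=c["position"]
    c["T"]=T;return c
def save(c,f): np.savez('pics/'+f+'.npz',image=c["image"],z=c["z_map"],K=c["intrinsics"],T=c["T"]);cv2.imwrite('pics/'+f+'.png',c["image"])
def load(f):
    d=np.load('pics/'+f+'.npz');return dict(image=d['image'],z_map=d['z'],intrinsics=d['K'],T=d['T'])
def cloud(c):
    z=c["z_map"];K=np.array(c["intrinsics"]);v,u=np.indices(z.shape)
    P=np.stack([(u-K[0,2])/K[0,0]*z,(v-K[1,2])/K[1,1]*z,z],-1)
    W=P@c["T"][:3,:3].T+c["T"][:3,3];W[z==0]=np.nan;return W
def proj(c,p):
    q=np.linalg.inv(c["T"])@np.append(p,1);q=np.array(c["intrinsics"])@q[:3];return q[:2]/q[2]
E
python3 - <<'E'
from h import *
for n in ("top","side"):
    c=cap(n);save(c,n);print(n,c["orientation"],c["T"].round(3).tolist(),np.array(c["intrinsics"]).round(1).tolist())
a=np.vstack([load("top")["image"]]);
cv2.imwrite('pics/t2.png',cv2.resize(a,(800,600),interpolation=cv2.INTER_CUBIC))
s=manip.state();print(s["clock"],s["tool_pos"],s["tcp_rot"])
E
```

```text
pics
top [-2.15139939  2.13328132 -0.20792297] [[0.006, -0.985, 0.17, 0.276], [-1.0, -0.01, -0.022, 0.02], [0.023, -0.17, -0.985, 1.425], [0.0, 0.0, 0.0, 1.0]] [[480.3, 0.0, 253.5], [0.0, 480.3, 185.7], [0.0, 0.0, 1.0]]
side [-2.03638624  0.29180371 -0.19693023] [[0.957, -0.122, 0.263, 0.268], [-0.289, -0.446, 0.847, -0.849], [0.014, -0.887, -0.462, 0.538], [0.0, 0.0, 0.0, 1.0]] [[394.0, 0.0, 254.8], [0.0, 394.0, 182.9], [0.0, 0.0, 1.0]]
0.1 [0.20877331 0.64123406 0.23752179] [-0.49240791 -3.10238341  0.00312158]
```

View pics/t2.png

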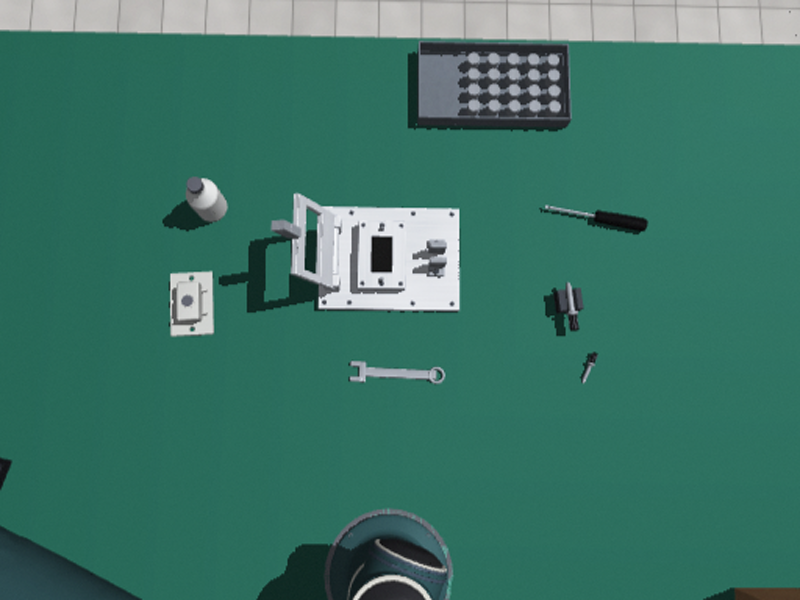

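View pics/side.png

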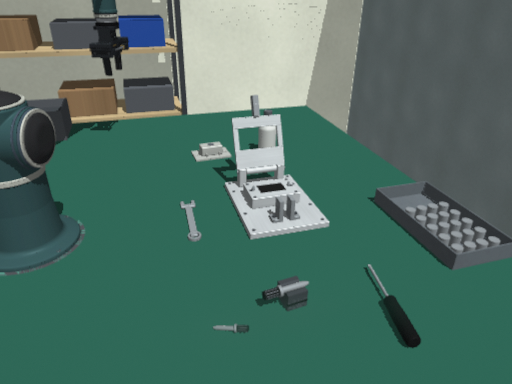

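The top picture (800x600) shows the housing at (191,303) and the fixture nest at (381,255), with the leaf leaning left. Two things look like the pin: one lying in the V-block at (570,303), and a smaller loose one at (589,367). The V-block one is larger and has its head towards the robot, so it is the one meant. Next I'll get rough positions from depth, then look with the wrist camera.

```bash
cat > rough.py <<'E'
from h import *
c=load("top");W=cloud(c);K=.64
def rep(n,u0,u1,v0,v1,z0,z1):
    w=W[int(v0*K):int(v1*K),int(u0*K):int(u1*K)].reshape(-1,3);w=w[(w[:,2]>z0)&(w[:,2]<z1)]
    r=cv2.minAreaRect((w[:,:2]*1000).astype(np.float32));print(n,len(w),"z",np.percentile(w[:,2],[5,50,95]).round(4),"ctr",np.round(r[0],1),np.round(r[1],1),round(r[2],2),"med",np.median(w,0).round(4))
rep("bench",450,540,350,450,-1,1)
rep("base",300,480,190,330,.008,.022)
rep("nest",350,420,210,300,.038,.05)
rep("flange",160,225,260,350,.003,.012)
rep("body",160,225,260,350,.028,.05)
rep("vblk",545,600,275,340,.012,.05)
rep("fork",415,460,230,285,.06,.09)
rep("bottle",180,240,170,230,.1,.2)
rep("pinall",545,600,275,340,.03,.05)
E
python3 rough.py
```

```text
bench 3629 z [-0.004   0.0008  0.0059] ctr [ 317.  -198.1] [168.9 186.3] 89.77 med [ 0.3146 -0.1972  0.0008]
base 3570 z [0.0106 0.0157 0.0203] ctr [588.3   2.3] [333.3 268.1] 87.47 med [ 0.5713 -0.0369  0.0157]
nest 1209 z [0.0409 0.0455 0.0491] ctr [584.6  18. ] [131.   89.1] 0.25 med [0.5837 0.0181 0.0455]
flange 865 z [0.0032 0.0059 0.0105] ctr [491.4 378.6] [175.  123.2] 2.43 med [0.4923 0.3719 0.0059]
body 365 z [0.0337 0.0387 0.0442] ctr [493.8 377.6] [72.2 43.2] 1.49 med [0.4927 0.3769 0.0387]
vblk 334 z [0.0221 0.0368 0.0431] ctr [ 492.3 -339.7] [93.9 45.4] 6.92 med [ 0.4975 -0.3379  0.0368]
fork 93 z [0.0621 0.0708 0.0779] ctr [584.4 -86.6] [29.8 40.6] 89.6 med [ 0.5753 -0.0863  0.0708]
bottle 270 z [0.1012 0.1159 0.1524] ctr [680.1 343.9] [48.1 52.2] 46.32 med [0.6768 0.3437 0.1159]
pinall 291 z [0.0318 0.0374 0.0433] ctr [ 491.1 -339.7] [91.5 45.4] 7.82 med [ 0.4974 -0.3391  0.0374]
```

```bash
cat >> h.py <<'E'
def down(yaw): return (R.from_euler('z',yaw)*R.from_euler('y',np.pi)).as_rotvec()
def blob(c,box,z0,z1,n=""):
    "min-area rect (mm) of cloud points in world box x0,x1,y0,y1 with height z0..z1"
    W=cloud(c).reshape(-1,3);m=(W[:,0]>box[0])&(W[:,0]<box[1])&(W[:,1]>box[2])&(W[:,1]<box[3])&(W[:,2]>z0)&(W[:,2]<z1)
    w=W[m]
    if len(w)<10: print(n,"few");return
    r=cv2.minAreaRect((w[:,:2]*1000).astype(np.float32));print(n,len(w),"z",np.median(w[:,2]).round(4),"ctr",np.round(r[0],1),np.round(r[1],1),round(r[2],2))
E
python3 - <<'E'
from h import *
t=lambda:manip.state()["clock"]
manip.move_pose([.49,.34,.25],down(0));print(t(),manip.state()["joint_pos"])
c=cap("wrist");save(c,"w1");print(c["T_tool_cam"])
manip.move_linear([.50,.377,.20]);print(t())
c=cap("wrist");save(c,"w2")
for n in("w1","w2"):
    c=load(n);b=(.4,.6,.28,.48);blob(c,b,.004,.012,"flange");blob(c,b,.034,.044,"body");blob(c,b,-.002,.002,"bench")
cv2.imwrite('pics/w12.png',np.hstack([cv2.resize(load(n)["image"],(400,300)) for n in("w1","w2")]))
E
```

```text
1.625 [ 5.65920084e-01  1.09660178e-01  1.76449793e+00  4.52125197e-04
  1.26739959e+00 -1.00555401e+00]
[[ 7.47988764e-04 -9.50444645e-01 -3.10892936e-01  8.02289995e-02]
 [ 9.99999493e-01  9.20735214e-04 -4.08885035e-04 -1.83339244e-03]
 [ 6.74872666e-04 -3.10892472e-01  9.50444851e-01 -1.45863161e-01]
 [ 0.00000000e+00  0.00000000e+00  0.00000000e+00  1.00000000e+00]]
2.2417
flange 2817 z 0.0058 ctr [493.2 377.4] [120.2  79.1] 3.66
body 1709 z 0.0377 ctr [492.9 377.8] [72.  41.8] 3.9
bench 14428 z -0.0003 ctr [500.3 380. ] [199.  200.1] 0.05
flange 3780 z 0.0058 ctr [493.4 377.8] [120.5  80.1] 3.79
body 2298 z 0.0377 ctr [493.1 377.8] [71.8 41.8] 3.6
bench 19037 z -0.0002 ctr [500. 380.] [200. 200.] 0.0
```

View pics/w12.png

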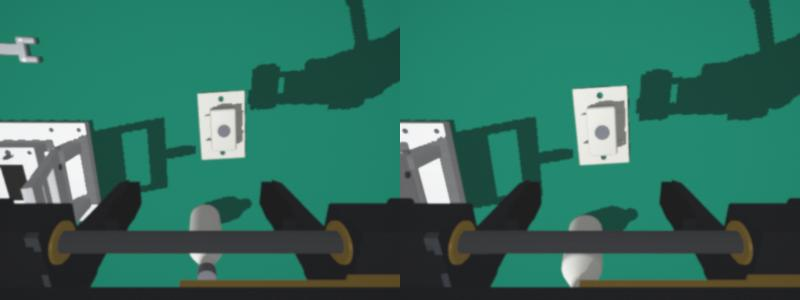

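Both wrist views agree: housing centre (493.2, 377.7) mm, yaw +3.7°, flange 5.8 mm and body top 37.7 mm up, sizes 120x80 and 72x42, which matches the text. I'll grasp it, lift it, and look at the fixture on the way.

```bash
python3 - <<'E'
from h import *
t=lambda:manip.state()["clock"]
o=down(.0645)
manip.move_pose([.4931,.3777,.10],o)
manip.move_linear([.4931,.3777,.0105],rate=.1)
manip.set_gripper(0.0,25);s=manip.state();print(t(),s["gripper_width"],s["grasp_force"],s["tool_pos"])
manip.move_linear([.4931,.3777,.36],rate=.25);print(t(),manip.state()["contact_force"])
manip.move_pose([.66,.03,.40],down(0));print(t(),manip.state()["gripper_width"])
c=cap("wrist");save(c,"w3")
manip.move_linear([.68,.0,.36],rate=.2)
c=cap("wrist");save(c,"w4");print(t())
for n in("w3","w4"):
    c=load(n);b=(.4,.75,-.2,.08);blob(c,(.45,.75,-.2,.02),.009,.02,"base");blob(c,(.5,.68,-.04,.08),.04,.049,"nest");blob(c,(.55,.65,-.13,-.05),.066,.075,"fork")
cv2.imwrite('pics/w34.png',np.hstack([cv2.resize(load(n)["image"],(400,300)) for n in("w3","w4")]))
E
```

```text
4.575 0.0416902430329722 24.999953960068524 [0.4930869  0.37774846 0.01052941]
6.125 [-0.48120858 -0.65595112 -1.71305514]
7.5667 0.04173069421660286
8.0833
base 5912 z 0.0149 ctr [583.3 -56.6] [198.4 152.1] 0.09
nest 4167 z 0.045 ctr [582.3  17.2] [125.   89.9] 0.07
fork 272 z 0.071 ctr [584.  -87.6] [30.4 38.3] 89.7
base 7704 z 0.0149 ctr [583.2 -56.5] [198.4 152.9] 0.03
nest 5258 z 0.045 ctr [584.2  17.3] [ 90.1 129.6] 89.8
fork 321 z 0.0709 ctr [583.9 -87.8] [38.  30.4] 0.31
```

View pics/w34.png

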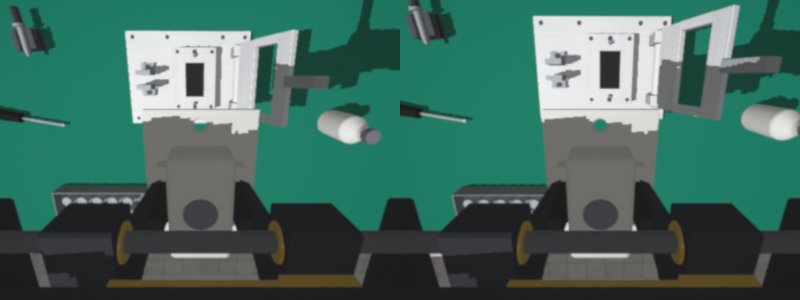

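The housing is held, and the nest and fork are clear in both views. I'll check the pegs, the leaf angle and the housing in hand from the saved views.

```bash
python3 - <<'E'
from h import *
for n,tx,ty,tz in(("w3",.66,.03,.40),("w4",.68,0,.36)):
    c=load(n);W=cloud(c).reshape(-1,3)
    for x in(.535,.633): blob(c,(x-.02,x+.02,.0,.035),.0505,.062,"peg")
    m=(W[:,2]>.075)&(W[:,1]>.1)&(W[:,1]<.25)&(W[:,0]>.5)&(W[:,0]<.59)&(W[:,2]<.27)
    w=W[m];v=w[:,1:]-[.1073,.057];print("leaf ang pct",np.percentile(np.arctan2(v[:,1],v[:,0])[np.hypot(*v.T)>.1],[5,50,95]),len(w))
    u=W-[tx,ty,tz]; m=(np.abs(u[:,2]+.0045)<.004)&(np.abs(u[:,:2]).max(1)<.09); w=u[m]
    print("flange rel TCP: x",w[:,0].min()if len(w) else None,"y",np.percentile(w[:,1],[.5,99.5]),"z",np.median(w[:,2]),len(w))
    w=w[np.argsort(w[:,0])]
    f=[(y,w[np.abs(w[:,1]-y)<.004][:,0].min()) for y in(-.03,-.02,-.012,.012,.02,.03)];print(np.round(f,4).tolist())
E
```

```text
peg 21 z 0.0546 ctr [535.8  17.5] [6.  6.5] 1.27
peg 20 z 0.0547 ctr [633.5  17. ] [6.9 6.9] 0.44
leaf ang pct [1.16138827 1.22047686 1.25615704] 3779
flange rel TCP: x -0.060050051757798095 y [-0.04032401  0.03915229] z -0.004916891703086568 9130
[[-0.03, -0.0599], [-0.02, -0.0599], [-0.012, -0.0599], [0.012, -0.0599], [0.02, -0.0601], [0.03, -0.06]]
peg 26 z 0.0547 ctr [536.   17.2] [6.9 5.9] 1.07
peg 21 z 0.0544 ctr [633.3  17. ] [7.5 6.3] 1.09
leaf ang pct [1.16495355 1.2213433  1.25643287] 5707
flange rel TCP: x -0.06044549096991225 y [-0.0408777  0.0386444] z -0.005920773557869241 9151
[[-0.03, -0.0603], [-0.02, -0.0603], [-0.012, -0.0602], [0.012, -0.0604], [0.02, -0.0603], [0.03, -0.0604]]
```

Pegs and nest give centre (584.4, 17.2) mm and yaw about 0. The leaf is at about 1.92 rad. In hand, the housing reads about 0.9 mm to -y of the TCP. That is camera bias, so I'll aim the TCP at (584.6, 18.0).

```bash
python3 - <<'E'
from h import *
x,y=.5846,.0180
manip.move_pose([x,y,.16],down(-.002))
manip.move_linear([x,y,.072],rate=.15)
f0=np.array(manip.state()["contact_force"]);m0=np.array(manip.state()["moment"])
for z in(.068,.065,.0625,.060,.058,.0565,.0555):
    manip.move_linear([x,y,z],rate=.05);s=manip.state();df=np.array(s["contact_force"])-f0
    print(z,df.round(1),(np.array(s["moment"])-m0).round(2),np.round(np.array(s["tool_pos"])*1000,2),round(s["clock"],2))
    if np.abs(df).max()>15: break
c=cap("wrist");save(c,"w5")
E
```

```text
0.068 [-0.8  1.2  0.3] [ 0.01 -0.01 -0.07] [585.18  17.98  68.79] 9.96
0.065 [ 0.1 -0.2 -0.2] [-0.06  0.02 -0.04] [584.43  18.02  64.94] 10.21
0.0625 [-0.4  0.3 -0.2] [ 0.1   0.04 -0.04] [584.38  18.06  62.21] 10.46
0.06 [-0.4  1.  -1.3] [ 0.18 -0.04 -0.16] [584.38  18.14  59.68] 10.71
0.058 [ 0.6  1.6 -0.9] [ 0.23 -0.08 -0.1 ] [584.45  18.11  57.77] 10.96
0.0565 [-0.8  2.2 -1.3] [ 0.33  0.01 -0.08] [584.5   18.14  56.36] 11.21
0.0555 [-1.3  2.4  0.1] [ 0.4  -0.01 -0.1 ] [584.57  18.13  55.51] 11.46
```

```bash
python3 - <<'E'
from h import *
manip.set_gripper(.075);print(manip.state()["clock"])
manip.move_linear([.5846,.018,.20],rate=.25)
c=cap("wrist");save(c,"w6")
manip.move_linear([.63,.018,.31],rate=.3)
c=cap("wrist");save(c,"w7");print(manip.state()["clock"])
for n in("w6","w7"):
    c=load(n);b=(.5,.68,-.04,.08)
    blob(c,b,.078,.09,"body");blob(c,b,.0475,.0535,"flange");W=cloud(c).reshape(-1,3)
    for k,(a,d) in {"body":(.02,.012),}.items():
        m=(np.abs(W[:,0]-.5846)<.033)&(np.abs(W[:,1]-.018)<.018)&(W[:,2]>.07);w=W[m]
        A=np.c_[w[:,:2],np.ones(len(w))];print("tilt",np.linalg.lstsq(A,w[:,2],rcond=None)[0][:2].round(4),np.median(w[:,2]))
cv2.imwrite('pics/w67.png',np.hstack([cv2.resize(load(n)["image"],(400,300)) for n in("w6","w7")]))
E
```

```text
12.1583
13.5333
body 3014 z 0.0827 ctr [584.4  16.5] [71.  41.9] 0.08
flange 4719 z 0.0508 ctr [584.8  17.9] [ 83.3 120.5] 89.6
tilt [-4.5104  0.0927] 0.28022839503222685
body 1820 z 0.0828 ctr [584.7  16.6] [71.1 41.9] 0.27
flange 3180 z 0.0508 ctr [585.1  16.4] [ 80.2 119.9] 89.83
tilt [ 7.1706 -0.0078] 0.3901256807485479
```

View pics/w67.png

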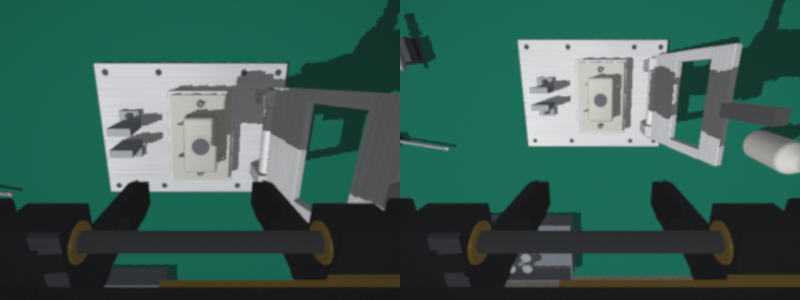

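The housing is seated: flange top 50.8 mm, body top 82.8 mm, square, and the pegs show through the holes. Now the leaf, pushed off-centre so the gripper body clears the tongue.

```bash
python3 - <<'E'
from h import *
manip.set_gripper(0.0,10)
x=.5296;H=np.array([.108,.057]);o=down(0)
manip.move_pose([x,.212,.31],o)
manip.move_linear([x,.212,.16],rate=.25);f0=np.array(manip.state()["contact_force"]);print(manip.state()["clock"])
manip.move_linear([x,.108+.005+.0175,.16],rate=.15)
s=manip.state();print((np.array(s["contact_force"])-f0).round(1),s["clock"])
for th in np.r_[np.linspace(np.pi/2,0,9)[1:],-.01]:
    r=.103+.037*(1-max(th,0)/(np.pi/2));d=np.array([-np.cos(th),np.sin(th)]);n=np.array([np.sin(th),np.cos(th)])
    p=H+r*d+.005*n
    manip.move_linear([x,p[0]+.0175,p[1]],rate=.15 if th>.3 else .08)
    s=manip.state();df=np.array(s["contact_force"])-f0;print(round(th,2),df.round(1),np.round(s["tool_pos"],4)[1:],round(s["clock"],2))
    if np.abs(df).max()>25:break
E
```

```text
16.2917
[ 1.2 -0.8 -0.7] 16.9833
1.37 [-0.4  0.2 -0.9] [0.1095 0.1632] 17.27
1.18 [ 0.3 -1.  -1.4] [0.0872 0.1624] 17.57
0.98 [ 0.2  0.4 -1.1] [0.0647 0.1568] 17.88
0.79 [ 1.2 -0.4 -0.1] [0.0431 0.1462] 18.19
0.59 [ 0.4 -0.4 -0.3] [0.0234 0.1309] 18.51
0.39 [ 0.3 -1.5 -0.6] [0.0067 0.1113] 18.83
0.2 [ 1.  -0.5  0.1] [-0.0066  0.0875] 19.32
0.0 [-1.5  1.8  8.7] [-0.0144  0.0624] 19.81
-0.01 [-6.1  1.  16.3] [-0.0144  0.0623] 20.06
```

The hinge is against its stop. Now lift, check the leaf, and look at the V-block.

```bash
python3 - <<'E'
from h import *
manip.move_linear([.5296,-.0144,.20],rate=.3)
manip.set_gripper(.05)
c=cap("wrist");save(c,"w8")
manip.move_pose([.53,-.30,.25],down(.1));c=cap("wrist");save(c,"w9")
manip.move_linear([.50,-.338,.19],rate=.2);c=cap("wrist");save(c,"w10");print(manip.state()["clock"])
c=load("w8");W=cloud(c).reshape(-1,3)
for n,b in(("rail",(.55,.64,-.035,-.02)),("hingeside",(.55,.64,.055,.09)),("tongue",(.578,.59,-.1,-.05))):
    m=(W[:,0]>b[0])&(W[:,0]<b[1])&(W[:,1]>b[2])&(W[:,1]<b[3])&(W[:,2]<.1);print(n,m.sum(),np.median(W[m,2]))
for n in("w9","w10"):
    c=load(n);b=(.42,.58,-.42,-.26);blob(c,b,.0255,.06,"all");W=cloud(c).reshape(-1,3)
    m=(W[:,0]>b[0])&(W[:,0]<b[1])&(W[:,1]>b[2])&(W[:,1]<b[3])&(W[:,2]>.0365)&(W[:,2]<.06);w=W[m];w0=w[:,:2].mean(0)
    vx,vy,x0,y0=cv2.fitLine((w[:,:2]*1000).astype(np.float32),cv2.DIST_HUBER,0,.1,.01).ravel();s=np.sign(vx);vx*=s;vy*=s
    a=(w[:,:2]*1000-[x0,y0])@[vx,vy];print("axis yaw",np.arctan2(vy,vx),"at",x0,y0,"ext",a.min(),a.max())
    bins=np.arange(a.min(),a.max(),4);l=(w[:,:2]*1000-[x0,y0])@[-vy,vx]
    print([(round(float(k),1),round(float(w[(a>=k)&(a<k+4)][:,2].max()*1000),1),round(float(np.ptp(l[(a>=k)&(a<k+4)])),1),round(float(l[(a>=k)&(a<k+4)].mean()),1)) for k in bins if ((a>=k)&(a<k+4)).any()])
def crop(n):
    c=load(n);u,v=proj(c,[.49,-.34,.03]);u,v=int(u),int(v);i=c["image"][max(v-75,0):v+75,max(u-100,0):u+100];print(n,"crop origin",max(u-100,0),max(v-75,0));return cv2.resize(i,(400,300),interpolation=cv2.INTER_CUBIC)
cv2.imwrite('pics/w9c.png',np.hstack([crop("w9"),crop("w10")]))
E
```

```text
23.325
rail 971 0.061731165801287236
hingeside 1531 0.06169769207352449
tongue 535 0.06839138396142613
all 1669 z 0.0361 ctr [ 491.3 -340.9] [91.2 44. ] 5.13
axis yaw 0.10274589 at 484.6735 -341.61133 ext -38.75137892521826 48.7620526419306
[(-38.8, 41.6, 13.3, -0.4), (-34.8, 41.9, 13.1, 0.3), (-30.8, 41.0, 13.2, -0.3), (-26.8, 41.4, 12.1, -0.3), (-22.8, 41.3, 13.3, -0.1), (-18.8, 41.7, 13.4, -0.3), (-14.8, 41.1, 13.4, 0.3), (-10.8, 44.5, 18.4, -0.1), (-6.8, 43.6, 18.7, 0.0), (-2.8, 40.5, 33.4, -1.0), (1.2, 39.3, 39.6, 0.2), (5.2, 39.4, 40.9, -2.1), (9.2, 39.0, 39.9, 0.1), (13.2, 40.1, 41.3, 2.8), (17.2, 39.1, 42.6, 2.1), (21.2, 39.0, 41.6, -0.2), (25.2, 40.1, 43.0, -1.1), (29.2, 40.5, 43.0, -0.7), (33.2, 39.3, 39.4, -1.2), (37.2, 39.6, 30.6, 0.8), (41.2, 39.4, 7.7, 0.3), (45.2, 37.7, 4.0, -1.0)]
all 2124 z 0.036 ctr [ 490.9 -341.3] [91.8 43.5] 6.41
axis yaw 0.114536375 at 483.9046 -341.81613 ext -38.41764279209009 48.52465668540139
[(-38.4, 41.4, 12.4, -0.0), (-34.4, 40.4, 12.4, 0.1), (-30.4, 41.1, 13.5, 0.1), (-26.4, 40.9, 13.6, -0.2), (-22.4, 41.0, 13.6, -0.2), (-18.4, 42.2, 12.6, 0.0), (-14.4, 41.0, 12.7, -0.0), (-10.4, 44.8, 17.9, -0.0), (-6.4, 43.7, 18.0, 0.5), (-2.4, 39.6, 35.3, -2.0), (1.6, 39.6, 40.8, 1.7), (5.6, 39.4, 25.9, 0.4), (9.6, 38.9, 42.2, -2.2), (13.6, 38.8, 42.3, -0.9), (17.6, 40.0, 41.5, 0.6), (21.6, 38.4, 36.2, -0.8), (25.6, 39.5, 41.8, -2.1), (29.6, 39.5, 43.1, 0.6), (33.6, 39.5, 39.8, -1.5), (37.6, 39.0, 35.6, 0.2), (41.6, 39.4, 6.7, -0.1), (45.6, 38.1, 5.6, -0.8)]
w9 crop origin 128 54
w10 crop origin 156 90
```

View pics/w9c.png

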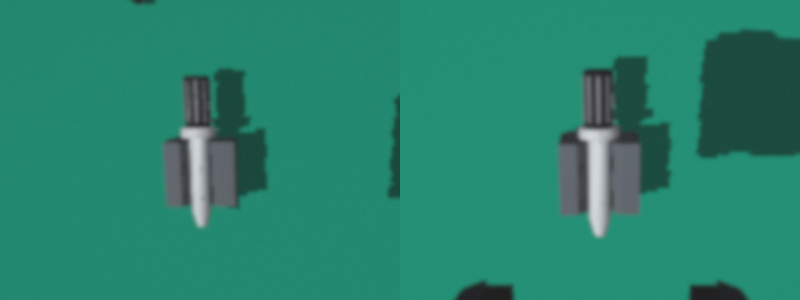

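The leaf is shut: rail and hinge side both at 61.7 mm. The crop shows the pin in the V-block, head up in the picture (towards the robot) at about (197,100), nose at (201,222). Its total length measures ~92 mm with an 8 mm-radius grip, so it is the large one. Grasping it now.

```bash
python3 - <<'E'
from h import *
res=[]
for n in("w9","w10"):
    c=load(n);W=cloud(c).reshape(-1,3);p0=np.array([.4839,-.3418]);e=np.array([np.cos(.11),np.sin(.11)])
    q=W[:,:2]-p0;a=q@e;l=q@[-e[1],e[0]]
    m=(W[:,2]>.034)&(W[:,2]<.06)&(np.abs(l)<.009)&((a>-.037)&(a<-.0105)|(a>.041)&(a<.049))
    # mean of bin-centre lines
    A=[];
    for k in np.arange(-.037,.049,.004):
        s=m&(a>=k)&(a<k+.004)
        if s.sum()>4:A.append((k+.002,(l[s].min()+l[s].max())/2))
    A=np.array(A);f=np.polyfit(*A.T,1);res.append((.11+f[0],f[1]));print(len(A),res[-1])
yaw=np.mean([r[0] for r in res]);off=np.mean([r[1] for r in res])
e=np.array([np.cos(yaw),np.sin(yaw)]);nrm=np.array([-e[1],e[0]])
org=p0+e*(-.0025)+nrm*off; g=org-.021*e+nrm*.0008
print("yaw",yaw,"origin",org,"grip",g)
assert abs(yaw-.11)<.03
manip.move_pose([*g,.09],down(yaw))
manip.move_linear([*g,.0137],rate=.12)
manip.set_gripper(0,30);s=manip.state();print(s["gripper_width"],s["grasp_force"],np.round(s["tool_pos"],4),s["clock"])
manip.move_linear([*g,.12],rate=.15)
manip.move_pose([.459,-.087,.16],down(0));c=cap("wrist");save(c,"w11")
s=manip.state();print(s["gripper_width"],s["clock"],np.round(s["tool_pos"],4))
cv2.imwrite('pics/w11b.png',cv2.resize(c["image"],(640,480)))
# pin in hand, relative to TCP
W=cloud(c).reshape(-1,3)-s["tool_pos"];m=(np.abs(W[:,1])<.014)&(W[:,0]>-.02)&(W[:,0]<.09)&(W[:,2]>.008)&(W[:,2]<.04);w=W[m]
for k in np.arange(-.02,.09,.006):
    b=w[(w[:,0]>=k)&(w[:,0]<k+.006)]
    if len(b)>5: print(round(k+.003,3),"top",round(np.percentile(b[:,2],95)*1000,1),"y",np.round([b[:,1].min()*1000,b[:,1].max()*1000],1),len(b))
E
```

```text
10 (np.float64(0.11024476536603342), np.float64(0.0001072063979981024))
10 (np.float64(0.11272053538670111), np.float64(-8.899826218363067e-05))
yaw 0.11148265037636726 origin [ 0.48141451 -0.34206908] grip [ 0.46045587 -0.34361034]
0.014352608272548011 29.643867015838623 [ 0.4605 -0.3434  0.0138] 25.25
0.014023968077611844 27.175 [ 0.4591 -0.0878  0.1596]
-0.017 top 25.3 y [-9.2  5.8] 365
-0.011 top 38.5 y [-14.  14.] 1134
-0.005 top 35.0 y [-13.5  13.9] 493
0.001 top 26.6 y [-9.9  7.2] 358
0.007 top 26.3 y [-9.7  7. ] 330
0.013 top 26.1 y [-9.7  7. ] 250
0.031 top 24.6 y [-3.2  1.1] 9
0.037 top 24.4 y [-6.6  4.5] 171
0.043 top 24.6 y [-6.6  4.6] 176
0.049 top 24.5 y [-6.7  4.6] 182
0.055 top 24.5 y [-6.1  4.7] 145
0.061 top 22.1 y [-6.2  4.7] 14
```

View pics/w11b.png

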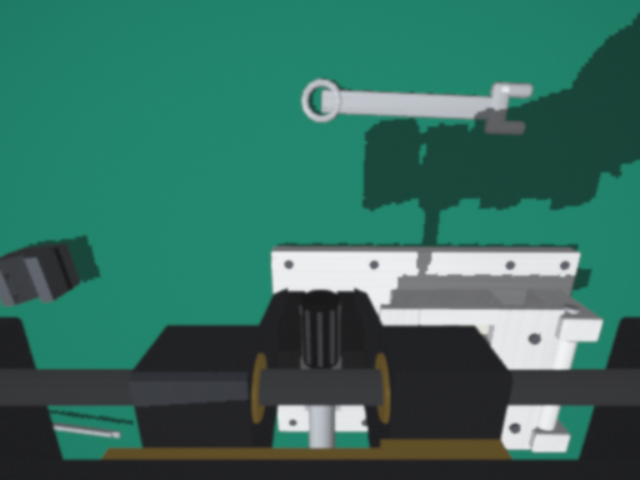

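The pin is in hand, level, with its axis 18.5 mm above the TCP and lateral offset matching the known camera bias, so it is centred. Inserting from the near side with force checks.

```bash
cat > ins.py <<'E'
from h import *
import sys
def insert(y,z,xs,lim=15):
    f0=np.array(manip.state()["contact_force"]);m0=np.array(manip.state()["moment"])
    for x in xs:
        manip.move_linear([x,y,z],rate=.05);s=manip.state();df=np.array(s["contact_force"])-f0
        print(round(x,4),df.round(1),(np.array(s["moment"])-m0).round(2),np.round(np.array(s["tool_pos"])*1000,2),round(s["gripper_width"]*1000,2),round(s["clock"],2))
        if np.abs(df).max()>lim: print("stop");return False
    return True
E
python3 - <<'E'
from ins import *
y,z=-.087,.0385
manip.move_linear([.46,y,z],rate=.2)
manip.move_linear([.480,y,z],rate=.1);manip.dwell(.2)
insert(y,z,[.488,.494,.500,.506,.512,.518,.524,.530,.536,.540,.542,.5435])
E
```

```text
0.488 [-1.2 -0.2  0.5] [-0.01  0.03 -0.05] [488.47 -87.07  38.62] 14.31 28.79
0.494 [-1.9  0.6 -1. ] [-0.03  0.01  0.  ] [494.47 -87.04  38.56] 14.24 29.06
0.5 [-2.1 -0.6  0. ] [-0.08  0.03 -0.04] [500.49 -87.06  38.61] 14.15 29.32
0.506 [-1.7 -0.4 -0.4] [ 0.02  0.07 -0.06] [506.47 -87.05  38.6 ] 14.32 29.59
0.512 [-1.7  0.3 -0.3] [-0.03  0.1  -0.  ] [512.46 -87.05  38.59] 14.35 29.86
0.518 [-0.6 -0.1  0.1] [ 0.04  0.02 -0.03] [518.45 -87.04  38.59] 14.44 30.12
0.524 [-2.  -0.6 -0.1] [-0.02  0.02 -0.07] [524.46 -87.02  38.6 ] 14.14 30.39
0.53 [-2.1  0.8  0. ] [-0.04  0.09 -0.11] [530.47 -87.04  38.59] 14.44 30.66
0.536 [-1.5  0.4 -0.2] [ 0.02  0.05 -0.05] [536.5  -87.01  38.6 ] 14.33 30.93
0.54 [-0.8  0.9  0.2] [ 0.08 -0.01 -0.03] [540.37 -87.02  38.57] 14.7 31.18
0.542 [-1.   0.4  0.3] [ 0.16  0.05 -0.01] [542.12 -86.97  38.52] 14.77 31.43
0.5435 [-1.1  0.6 -0.1] [ 0.13  0.03 -0.01] [543.56 -86.94  38.49] 14.44 31.68
```

```bash
python3 - <<'E'
from ins import *
insert(-.087,.0385,np.arange(.5443,.5500,.0008),lim=12)
E
```

```text
0.5443 [-2.4  0.2  1.8] [-0.01  0.27 -0.  ] [543.72 -86.89  38.33] 14.3 31.93
0.5451 [-5.7 -0.1  2.4] [ 0.01  0.71 -0.01] [543.75 -86.83  38.15] 14.94 32.17
0.5459 [-6.7  0.4  4.5] [ 0.    0.97 -0.08] [543.75 -86.77  37.99] 14.55 32.42
0.5467 [-8.9  1.4  4.7] [-0.03  1.29 -0.02] [543.78 -86.73  37.86] 14.38 32.67
0.5475 [-10.9   0.5   7.6] [-0.01  1.54 -0.03] [543.76 -86.69  37.72] 14.38 32.92
0.5483 [-12.7  -0.1   8.1] [-0.11  1.83 -0.04] [543.76 -86.67  37.57] 14.34 33.17
stop
```

The collar hits a hard stop at TCP x = 543.7 mm, against 544 expected, so it is home. Relax, release, retreat up and check.

```bash
python3 - <<'E'
from ins import *
manip.move_linear([.5440,-.087,.0385],rate=.05)
manip.set_gripper(.05);manip.dwell(.2)
manip.move_linear([.544,-.087,.15],rate=.15)
manip.move_linear([.52,-.087,.27],rate=.25)
c=cap("wrist");save(c,"w12");print(manip.state()["clock"],manip.state()["contact_force"])
W=cloud(c).reshape(-1,3)
l=lambda n,b,z0,z1:blob(c,b,z0,z1,n)
l("pin head",(.50,.5655,-.11,-.065),.053,.08);l("nose",(.605,.64,-.11,-.065),.045,.07)
l("fork",(.55,.63,-.13,-.05),.0695,.075);l("collar",(.55,.5648,-.11,-.065),.0655,.07)
l("body",(.5,.68,-.04,.08),.078,.09)
for n,b in(("rail",(.55,.62,-.035,-.02)),("hingeside",(.55,.62,.055,.09))):
    m=(W[:,0]>b[0])&(W[:,0]<b[1])&(W[:,1]>b[2])&(W[:,1]<b[3])&(W[:,2]<.1);print(n,m.sum(),np.median(W[m,2]))
u,v=map(int,proj(c,[.58,-.05,.06]));i=c["image"][max(v-90,0):v+90,max(u-120,0):u+120];cv2.imwrite('pics/w12c.png',cv2.resize(i,None,fx=3,fy=3,interpolation=cv2.INTER_CUBIC)[:600,:800])
E
```

```text
35.8833 [ 0.09411236 -0.48721605  0.33354871]
pin head 473 z 0.0628 ctr [546.8 -87.5] [29.4 37.1] 89.48
nose 42 z 0.0602 ctr [614.1 -87.9] [ 9.3 11.1] 76.51
fork 377 z 0.0707 ctr [584.2 -76.7] [51.1 39.2] 89.95
collar 38 z 0.0665 ctr [564.6 -85.1] [17.5 15.5] 48.26
body 1591 z 0.0826 ctr [583.5  16.5] [42.4 70.1] 89.59
rail 508 0.06167742370324206
hingeside 1275 0.0616667657708303
```

View pics/w12c.png

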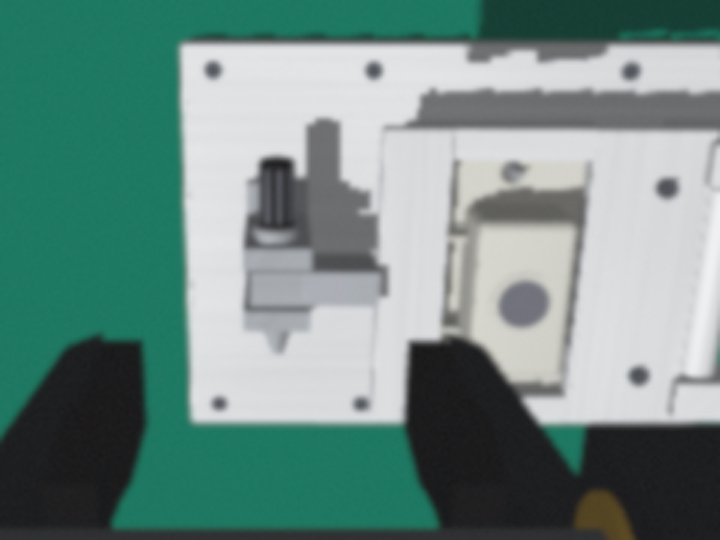

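The picture shows the collar (275,238) flush on the fork cheek, the nose out the far side (277,340), and the leaf shut over the seated housing. The grip's end at x = 528.3 mm matches the 529 expected for home. Handing in.

```bash
python3 -c "
from h import *
print(order.close_job(),manip.state()['clock'])"
```

```text
the job is handed in; nothing more can be done
the job is handed in; nothing more can be done
```

The job is handed in at about 36 s of the 72 s allowed: the housing is seated on both pegs, the leaf is shut, and the pin is home through fork and lug and released, all confirmed in the last wrist view; no verdict came back.

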